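Load a loaf into the lever-hood bread bin

ROBOT

A 6-joint arm with a two-finger parallel gripper is mounted at the origin on the work surface. World frame = base frame: x ahead of the robot, y to its left, z up, the work surface at z = 0. Lengths are in m, angles in rad, forces in N, time in s.
With the tool pointing down it reaches from about 0.35 to 0.975 m from the base axis. Payload 4.9 kg.
Tool frame: the origin (TCP) lies midway between the tips of the shut fingers; the grasp point (between the pads) lies 19 mm behind it; x points along the fingers, z is the direction in which the jaws open and shut, and the axes are right-handed (so a half turn about x gives the same grasp; the last joint's range is limited). The gripper opens to 85 mm and grips with 20 to 120 N. Pads are 22 mm wide; open, the fingers measure 114 mm over their backs; the gripper's body (76 mm by 85 mm) begins 54 mm behind the grasp point. The pads swing forward as they close: fully open they stand 13 mm farther back than shut.
Start: joints at [-1.375, 0.053, 1.613, -0, 1.476, -0.119], TCP at [0.194, -0.594, 0.231] pointing down, gripper open.
Joint ranges: [-3.01, 3.01], [-1.01, 2.22], [0.06, 2.58], [-1.02, 4.17], [0.09, 2.62], [-3.14, 3.14]. Speed limits (rad/s): [2.57, 2.57, 3.14, 3.14, 3.14, 3.14].

INTERFACE

Orientations are given as a unit quaternion [w, x, y, z].
In Python, from plant import state, cams, workorder, nets gives the robot as it stands.
- The arm moves only by the tool play_rows, never from a script. Its argument "motion" is a list of rows, each a list of 3 entries, a list of its own where there are three numbers: the closure, from -1 (fully open) to 1 (shut), then the shift along the world's x, y, z in m, then the turn about the world's z in rad. A call has 1 to 5 rows; each row is the pose to reach, as a shift and turn from the pose commanded when the call began; what a row does not reach only later rows make up. A row lasts 1/10 s, in which the tool goes at most 50 mm and 8.59 degrees, less where a joint would pass 70% of its speed; a pose out of reach is approached as far as the arm can. A call with a gripper value outside its range is refused whole. The fingers move at their own pace and stop on an object; the grip force is fixed at half the most. Time passes only in rows, so rows that repeat a pose let the fingers close. It gives the time, the measured TCP pose, the force and the opening at its end, in the units of the state.
- state(): the state, without advancing time (a new reading comes with each control period).
- cams.grab_frame(name): name is "scene" or "side" or "wrist"; returns (picture, depth): 480x640x3 uint8, red, green, blue; 480x640 float32, m along the optical axis (not along the pixel's ray), 0 where there is no reading.
- cams.camera_info(name): a dict with "K" (3x3 intrinsics, pixels), "rvec" (rotation vector, rad) and "tvec" (3), from world to camera coordinates, as OpenCV has them. Camera axes: x right, y down, z forward; pixel columns grow to the right and rows downward; lengths in m; the calibration is good to about 2 mm. A picture is of the moment at which its call begins: read the wrist's pose just before it. camera_info takes no time and is no camera call; for the wrist camera it gives the pose at the moment of the call.
- workorder.job_done(): hands the job in, once; it reports no verdict.
Trained networks look in the newest picture that a camera, given by its name, has taken for a name from the list of things; names that differ only in an ending like _2 or _b are one class to them, and where a whole thing is asked for, a point or a joint stands for the part that bears it (a point fixed in the world has none). Each returns a list of dicts, best first, with "score" (0 to 1); they miss things now and then, are a little off and sometimes report something else, mostly with a low value. They report only what shows in the picture. A call takes as long as a camera call.
- nets.recognise(camera, target): "at" ([x, y, z] in m, in world coordinates, good to about 4 mm: the middle of the surface that is visible of it).
- nets.landmark_of(camera, target): "at" ([x, y, z] in m, in world coordinates, good to about 4 mm: a listed point, or the origin of a listed thing).
The state is a dict: "time": time; "joint_pos": joint angles; "joint_vel": joint speeds; "joint_efforts": joint torques, N m; "tool_pos": TCP position; "tool_rot": TCP orientation; "contact_force": force on the tool from outside, world axes, zero at the start; "ft_torque": the same for the moment, N m; "gripper_width": opening from 0.0 (shut) to 1.0 (fully open).
Only numpy, scipy, OpenCV 4.12 (cv2) and the standard library are available. Lean on these libraries where they do the work, as an engineer would, in place of code of your own. Each camera call takes 0.05 s, during which the arm holds its last target.

TASK

Lift the flour brush off the bread bin's apron and lay it flat in the aluminium tray, then take the pale loaf from the crate and set it gently across the apron so that it comes to rest against the shut clear hood, and let go of it. Press the red lever down and hold it down, hood well raised, for at least a second after the loaf has rolled in to the back; then let the lever up slowly, so that the hood closes fully without slamming. Keep the gripper off the raised hood, and leave the dark loaf and everything else on the stall where it stands.

Things in the scene. Friction and masses are not known exactly. Their poses are not given: they have to be found in the camera images.
- bread_bin: White fixed bread bin, 398 mm long (x), 212 wide (y). Origin: under the middle of its covered part, at table height; x points from its apron to its rear, away from the robot. Its flat plywood floor slopes down to the rear by 12 degrees (0.209 rad). From x=-280 to -115 mm it is the open apron, 196 wide between cheeks about 26 high; from -115 to +115 the hood covers it. Lever on the -y side.
- apron (a point): Point on the apron's surface on its midline, bin x=-195, 95 mm high, 80 mm before the hood front: room there to lay the loaf across, along bin y, with a finger on the hood side. Axes as the bin's (level). Let go, the round loaf rolls down and rests on the shut hood front (centre at bin x about -150); when the hood rises it rolls on to the rear wall (about +80).
- hood_front (a point): Bottom middle of the clear hood's upright front wall, at bin x=-115 when shut, just above the floor (80 mm high); the wall rises to 178 mm and holds back what lies on the apron.
- hood (a joint): Angle of the clear hood (212 mm wide, 230 mm long, steel strip on its front edge), hinged along the bin's rear top edge: 0 shut, grows as its front edge rises; 0.756 rad with the lever fully down. It has no catch: it falls shut when the lever is let go, and slams if let go at once.
- lift_lever: Steel lever with a red paddle, beside the bin. Origin: its pivot, 100 mm up on the -y side of the bin at bin x=-50. Pressing the paddle down turns it by up to 0.42 rad, which turns the hood 1.8 times as far. The press takes about 5 to 8 N; it springs back up.
- paddle (a point): Centre of the top face of the red paddle (50 x 50 mm, 10 mm thick), 130 mm from the pivot towards the front of the bin, 74 mm out from the bin's side. At rest it is about 132 mm high and tilts 0.21 rad (front end up); fully pressed it has gone down 54 mm, nearly straight, to about 78 mm, and tilts the other way.
- brush_center (a point): Centre of a flour brush, 150 mm long, 32 mm wide, 40 mm tall overall (blue back on top, dark stiff bristles below), lying on its bristles across the apron 205 mm in front of the bin's origin. Its long axis is this frame's y. On the apron the frame is level while the brush itself is tilted with the slope (12 degrees); lying on a level surface, the frame is tilted instead. 120 g.
- brush_tray: Shallow aluminium tray for the brush, fixed, 250 mm (its x) by 130 mm (its y), 18 mm high, walls and floor 5 mm. Origin: centre of its underside on the table. Inside it is 240 x 120 mm, so the brush fits with its length along the tray's x; lying flat in it, the brush's centre is 25 mm above the table.
- crate: Navy bread crate, fixed, 260 mm (its x) by 234 mm (its y), walls 60 mm high and 6 mm thick, floor 6 mm thick. Origin: centre of its underside on the table. The pale and dark loaves lie side by side in it, roughly along its x, 52 mm either side of the midline; which is on which side varies.
- loaf_center (a point): Centre of the pale golden loaf with floury cuts: a round-ended cylinder 64 mm in diameter, 160 mm long along this frame's x, hard crust, it rolls. 0.2 to 0.42 kg. In the crate its centre is 38 mm above the table.
- dark_loaf_center (a point): Centre of the dark brown loaf in the crate, the same size as the pale one but flat underneath. Stays where it is.
- jam_jar_mid (a point): Middle of a jam jar, 68 mm in diameter, 95 mm tall, standing beside the bin behind the lever's paddle. Stays.
- bottle_mid (a point): Middle of a green bottle, 66 mm in diameter, 210 mm tall, at the back left. Stays.
- mug_mid (a point): Middle of a mug, 72 mm in diameter, 85 mm tall, standing right of the robot near the apron. Stays.
- tumbler_mid (a point): Middle of a green tumbler, 66 mm in diameter, 100 mm tall, at the right, near the robot. Stays.

How it is judged:
By the outcome, as a careful person would: the job done as asked, in the order asked, and still so for the second after the job is handed in, with the robot touching nothing.
It also fails if it takes over 69 s, if anything falls off the work surface, if the arm or the gripper's body presses on something with over 40 N, if the wrist force passes 120 N, or if a joint passes its speed limit or range.

## Working session

There is one attempt and no reset: what is moved stays moved. The work goes in short steps, Python scripts to look and compute and a tool call to move; the robot and the scene stay as the last step left them, time stands still between calls to the robot, and variables do not carry over. Pictures are saved under pics/ and viewed, and the job is handed in when it is done.

Besides the shell and the picture viewer there is one more tool, called after ">>>" by a JSON object that holds its "method" and its "body". play_rows: Moves the arm, as the interface text tells. Its arguments: {"type":"object","properties":{"motion":{"type":"array","items":{"type":"array"}}},"required":["motion"]}

```bash
ls; mkdir -p pics; cat > h.py <<'E'
import numpy as np, cv2
from plant import state, cams, workorder, nets
def snap(name,fn):
    im,d=cams.grab_frame(name); i=cams.camera_info(name)
    cv2.imwrite('pics/'+fn+'.png',im[:,:,::-1]); np.savez('pics/'+fn+'.npz',im=im,d=d,K=i['K'],r=i['rvec'],t=i['tvec'])
    return im,d,i
def cloud(d,i):
    K=np.array(i['K']);R=cv2.Rodrigues(np.array(i['rvec'],float))[0];t=np.array(i['tvec'],float).ravel()
    v,u=np.mgrid[:480,:640]
    c=np.stack([(u-K[0,2])/K[0,0]*d,(v-K[1,2])/K[1,1]*d,d],-1)
    w=(c-t)@R
    w[d==0]=np.nan
    return w
E
python3 - <<'E'
from h import *
s=state();print(s)
for c in('scene','side'):
    snap(c,c+'0')
    for n in ['bread_bin','apron','hood_front','lift_lever','paddle','brush_center','brush_tray','crate','loaf_center','dark_loaf_center','jam_jar_mid','bottle_mid','mug_mid','tumbler_mid']:
        print(c,n,[(np.round(r['at'],3).tolist(),round(r['score'],2)) for r in nets.landmark_of(c,n)[:2]])
print(state()['time'])
E
```

```text
pics
{'time': 0.0, 'joint_pos': array([-1.37499236e+00,  5.33406839e-02,  1.61433532e+00,  2.00350470e-05,
        1.47601638e+00, -1.19000938e-01]), 'joint_vel': array([-0.00046268, -0.00042688, -0.00038866,  0.00179145,  0.00263407,
       -0.00139248]), 'joint_efforts': array([ 2.44824996e-04, -3.93680835e+01, -3.70179141e+01, -1.50550659e-04,
        7.05844912e-03,  4.89985759e-07]), 'tool_pos': array([ 0.19339823, -0.59364703,  0.23004838]), 'tool_rot': array([ 0.57165492,  0.41595213,  0.57273474, -0.414933  ]), 'contact_force': array([-1.00452178, -0.02219551,  0.08713163]), 'ft_torque': array([ 0.01889012, -0.0108917 , -0.03563831]), 'gripper_width': 1.0017064471227066}
scene bread_bin []
scene apron [([0.435, -0.06, 0.093], 0.85)]
scene hood_front [([0.307, -0.221, 0.042], 0.26)]
scene lift_lever []
scene paddle [([0.468, -0.236, 0.132], 0.75)]
scene brush_center [([0.429, -0.074, 0.114], 0.69)]
scene brush_tray [([0.535, -0.449, -0.0], 0.56)]
scene crate [([0.543, 0.401, 0.001], 0.66)]
scene loaf_center [([0.53, 0.342, 0.037], 0.71)]
scene dark_loaf_center [([0.558, 0.45, 
[... 370 characters left out ...]
od_front [([0.514, -0.058, 0.076], 0.7)]
side lift_lever [([0.436, -0.06, 0.097], 0.32)]
side paddle [([0.463, -0.24, 0.131], 0.59), ([0.429, -0.074, 0.117], 0.38)]
side brush_center [([0.428, -0.074, 0.118], 0.61), ([0.636, -0.048, -0.002], 0.36)]
side brush_tray [([0.53, -0.444, -0.006], 0.66)]
side crate [([0.537, 0.398, 0.004], 0.6)]
side loaf_center [([0.532, 0.344, 0.038], 0.83), ([0.532, -0.443, -0.003], 0.39)]
side dark_loaf_center [([0.551, 0.449, 0.037], 0.9)]
side jam_jar_mid [([0.529, 0.344, 0.04], 0.32)]
side bottle_mid [([0.764, 0.271, 0.107], 0.97), ([0.513, -0.06, 0.079], 0.29)]
side mug_mid [([0.436, -0.062, 0.097], 0.17)]
side tumbler_mid [([0.276, -0.368, 0.047], 0.6)]
1.5
```

View pics/scene0.png

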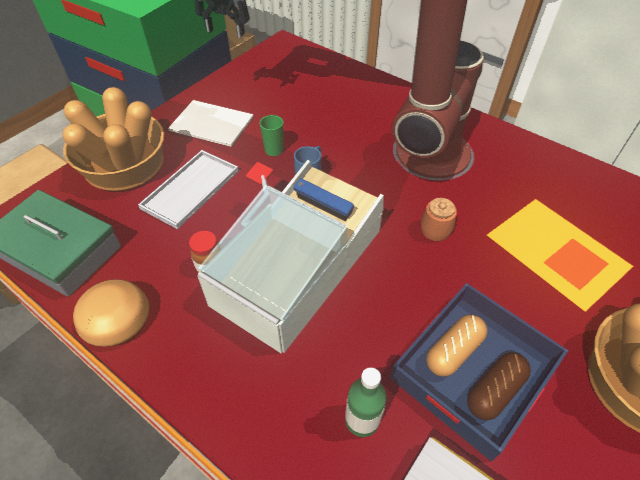

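View pics/side0.png

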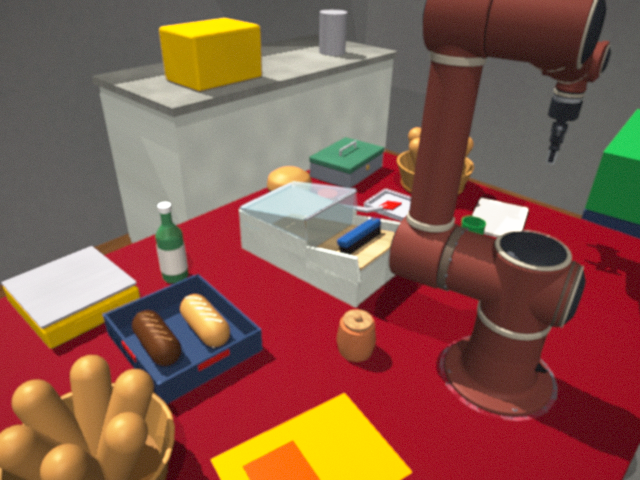

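The scene view shows the brush (325,198) on the apron, the tray (190,187), the pale loaf (457,345) nearer the bin and the red paddle (260,172). There is also an unlisted jar (438,220) between the crate and the apron. Next I get the orientations from depth.

```bash
python3 - <<'E'
from h import *
f=np.load('pics/scene0.npz'); i=dict(K=f['K'],rvec=f['r'],tvec=f['t']); w=cloud(f['d'],i); im=f['im'].astype(int)
hsv=cv2.cvtColor(f['im'],cv2.COLOR_RGB2HSV)
def rect(m,n):
    P=w[m]; P=P[~np.isnan(P).any(1)]
    r=cv2.minAreaRect(P[:,:2].astype(np.float32)); 
    c=P.mean(0); ev=np.linalg.svd((P-c)[:,:2],full_matrices=False)[2][0]
    print(n,len(P),'rect',np.round(r[0],4),np.round(r[1],4),round(r[2],2),'mean',c.round(4),'pca deg',round(np.degrees(np.arctan2(ev[1],ev[0])),2),'z',np.nanpercentile(P[:,2],[1,50,99]).round(3))
    return P
def near(c,r,z0,z1): return (np.hypot(w[...,0]-c[0],w[...,1]-c[1])<r)&(w[...,2]>z0)&(w[...,2]<z1)
H,S,V=hsv[...,0].astype(int),hsv[...,1],hsv[...,2]
b=near((.43,-.074),.12,.1,.16)&(H>100)&(H<125)&(S>120); rect(b,'brush')
rect(near((.53,.343),.1,.03,.09)&(H<28)&(H>8)&(w[...,1]<.40),'loaf')
P=rect(near((.555,.45),.1,.03,.09)&((H<20)|(H>170))&(w[...,1]>.395),'dark')
rect(near((.535,.4),.22,.052,.068)&(H>100)&(H<125),'crate rim')
rect(near((.533,-.447),.16,.012,.03)&(S<90),'tray rim')
rect(near((.465,-.238),.06,.10,.16)&((H<8)|(H>172))&(S>120),'paddle')
rect((w[...,2]>.02)&(w[...,2]<.2)&(np.abs(w[...,1]+.05)<.17)&(w[...,0]>.33)&(w[...,0]<.80)&(S<60)&(w[...,1]>-.17),'bin')
rect(near((.304,-.223),.06,.02,.12),'mug')
rect(near((.395,.16),.2,.03,.2)&(w[...,1]>.07)&(w[...,1]<.24)&(H<20)&(w[...,0]<.5),'jar')
rect(near((.275,-.37),.06,.02,.12),'tumbler')
i2=cv2.resize(f['im'][90:290,120:420],(900,600),interpolation=3)[:, :800]; cv2.imwrite('pics/z1.png',i2[:,:,::-1])
E
```

```text
brush 596 rect [ 0.4368 -0.0689] [0.032  0.1458] 3.45 mean [ 0.438  -0.0656  0.1354] pca deg 93.35 z [0.13  0.135 0.14 ]
loaf 2136 rect [0.5325 0.3447] [0.0623 0.157 ] 81.32 mean [0.5447 0.3456 0.0609] pca deg -9.6 z [0.035 0.063 0.072]
dark 2537 rect [0.563  0.4649] [0.098  0.1545] 81.68 mean [0.5717 0.4481 0.0613] pca deg -10.1 z [0.037 0.063 0.073]
crate rim 1463 rect [0.5397 0.3971] [0.2324 0.2623] 84.53 mean [0.573  0.4124 0.0594] pca deg -12.04 z [0.053 0.06  0.063]
tray rim 633 rect [ 0.5333 -0.4439] [0.2543 0.1367] 5.79 mean [ 0.5393 -0.4415  0.0161] pca deg 6.32 z [0.012 0.016 0.021]
paddle 351 rect [ 0.469  -0.2394] [0.051  0.0517] 1.62 mean [ 0.4694 -0.238   0.1306] pca deg -35.89 z [0.121 0.131 0.138]
bin 16735 rect [ 0.5543 -0.0535] [0.4082 0.2151] 3.16 mean [ 0.6309 -0.0261  0.1319] pca deg -5.42 z [0.024 0.143 0.182]
mug 533 rect [ 0.3022 -0.2252] [0.0898 0.0704] 37.56 mean [ 0.3003 -0.226   0.0659] pca deg 21.02 z [0.032 0.068 0.087]
jar 1084 rect [0.2626 0.131 ] [0.1222 0.0743] 88.1 mean [0.272  0.152  0.0742] pca deg 68.32 z [0.031 0.075 0.197]
tumbler 716 rect [ 0.2789 -0.369 ] [0.0691 0.0638] 52.59 mean [ 0.2833 -0.3648  0.0708] pca deg 44.16 z [0.022 0.075 0.101]
```

View pics/z1.png

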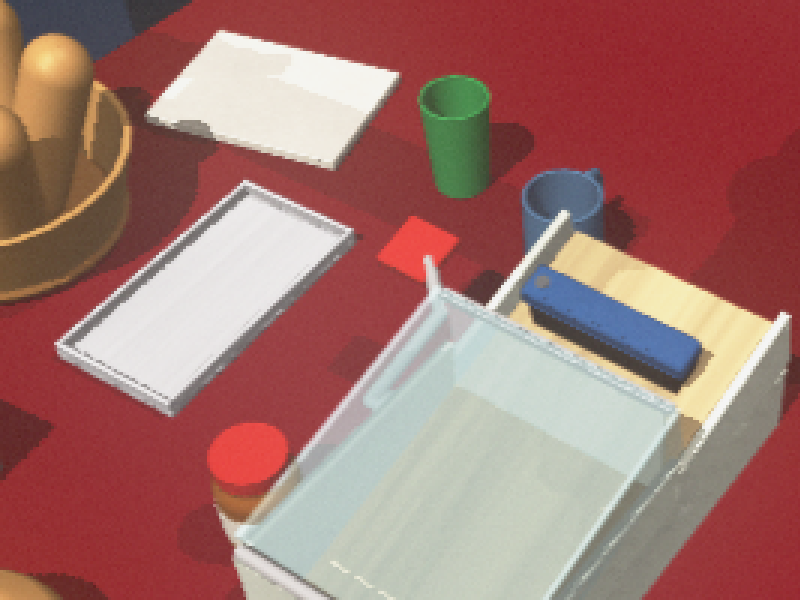

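```bash
python3 - <<'E'
from h import *
from scipy.spatial.transform import Rotation as R
s=state();q=s['tool_rot'];M=R.from_quat([q[1],q[2],q[3],q[0]]).as_matrix();print(M.round(3)); print('jaw yaw',np.arctan2(M[1,2],M[0,2]),s['tool_pos'])
E
```

```text
[[-0.     0.951  0.31 ]
 [ 0.     0.31  -0.951]
 [-1.     0.    -0.   ]]
jaw yaw -1.2559982802683682 [ 0.19351133 -0.59424938  0.23126874]
```

>>> {"method": "play_rows", "body": {"motion": [[-1, [0.02, 0.045, 0], 0.14], [-1, [0.04, 0.09, 0], 0.28], [-1, [0.06, 0.135, 0], 0.42], [-1, [0.08, 0.18, 0], 0.56], [-1, [0.1, 0.225, 0], 0.7]]}}

```text
time: 2.0
tool_pos: [0.2939, -0.3675, 0.2314]
tool_rot: [0.681, 0.192, 0.68, -0.192]
contact_force: [-0.1, 0.1, 0.3]
gripper_width: 1.0
```

>>> {"method": "play_rows", "body": {"motion": [[-1, [0.02, 0.045, 0], 0.14], [-1, [0.04, 0.09, 0], 0.28], [-1, [0.06, 0.135, 0], 0.42], [-1, [0.08, 0.18, 0], 0.56], [-1, [0.1, 0.225, 0], 0.614]]}}

```text
time: 2.5
tool_pos: [0.3939, -0.1425, 0.2317]
tool_rot: [0.707, -0.022, 0.706, 0.021]
contact_force: [0.9, -0.4, -0.3]
gripper_width: 1.002
```

>>> {"method": "play_rows", "body": {"motion": [[-1, [0.02, 0.035, 0], 0], [-1, [0.041, 0.0715, -0.01], 0], [-1, [0.041, 0.0715, -0.03], 0], [-1, [0.041, 0.0715, -0.03], 0]]}}

```text
time: 2.9
tool_pos: [0.4332, -0.0711, 0.1986]
tool_rot: [0.705, -0.021, 0.709, 0.022]
contact_force: [0.5, -0.1, -0.9]
gripper_width: 1.001
```

```bash
python3 - <<'E'
from h import *
im,d,i=snap('wrist','w1'); w=cloud(d,i)
hsv=cv2.cvtColor(im,cv2.COLOR_RGB2HSV).astype(int);H,S=hsv[...,0],hsv[...,1]
b=(H>100)&(H<125)&(S>120)&(w[...,2]>.1)&(w[...,2]<.16)
P=w[b];P=P[np.isfinite(P).all(1)];r=cv2.minAreaRect(P[:,:2].astype(np.float32));print(r,np.percentile(P[:,2],[1,50,99]))
print(state()['tool_pos'])
E
```

```text
((0.43585434556007385, -0.07197661697864532), (0.029090702533721924, 0.1477898359298706), 2.886404514312744) [0.13338051 0.1371979  0.14059643]
[ 0.4336847  -0.07210485  0.20004911]
```

View pics/w1.png

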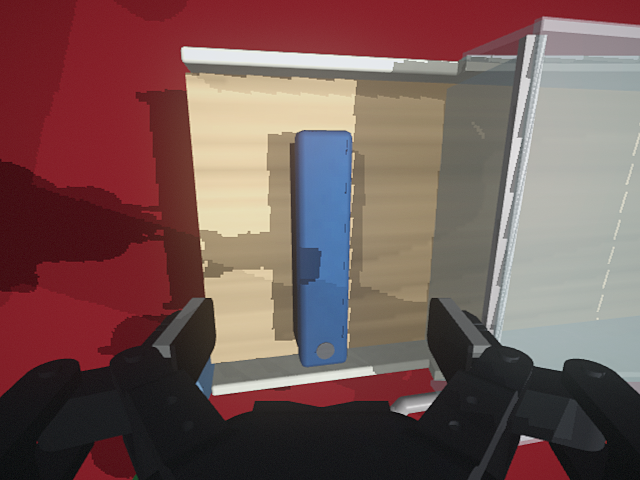

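The wrist view has the brush (298–350, 130–365) centred between the open fingers, with room to the hood strip (~500). I descend and grip.

>>> {"method": "play_rows", "body": {"motion": [[-1, [0, 0, -0.04], 0], [-1, [0, 0, -0.075], 0], [-1, [0, 0, -0.092], 0], [0, [0, 0, -0.092], 0], [1, [0, 0, -0.092], 0]]}}

```text
time: 3.45
tool_pos: [0.4351, -0.0737, 0.1106]
tool_rot: [0.707, -0.02, 0.706, 0.02]
contact_force: [-0.4, -0.3, 0.9]
gripper_width: 0.694
```

>>> {"method": "play_rows", "body": {"motion": [[1, [0, 0, 0], 0], [1, [0, 0, 0], 0], [1, [0, 0, 0], 0], [1, [0, 0, 0], 0]]}}

```text
time: 3.85
tool_pos: [0.4364, -0.0737, 0.1123]
tool_rot: [0.708, -0.021, 0.705, 0.02]
contact_force: [-0.8, -0.5, 5.8]
gripper_width: 0.392
```

>>> {"method": "play_rows", "body": {"motion": [[1, [0, 0, 0.02], 0], [1, [0, 0, 0.06], 0], [1, [0, 0, 0.1], 0], [1, [0, -0.02, 0.12], -0.1], [1, [0, -0.04, 0.12], -0.24]]}}

```text
time: 4.35
tool_pos: [0.4368, -0.1139, 0.2349]
tool_rot: [0.707, 0.064, 0.701, -0.067]
contact_force: [0.3, 0.0, -1.3]
gripper_width: 0.391
```

```bash
python3 - <<'E'
from h import *
im,d,i=snap('wrist','w2')
print(state()['tool_pos'],state()['contact_force'],state()['gripper_width'])
E
```

```text
[ 0.4358063  -0.11609211  0.23279959] [ 0.29825357 -1.90134198 -1.92074352] 0.3932080863261194
```

View pics/w2.png

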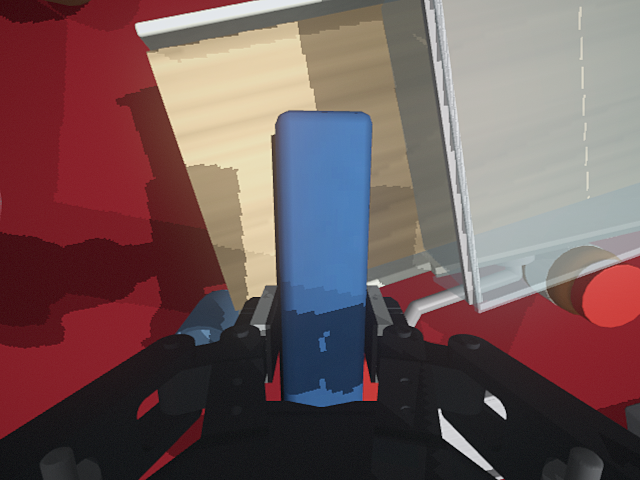

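>>> {"method": "play_rows", "body": {"motion": [[1, [0.015, -0.04, 0], -0.14], [1, [0.03, -0.08, 0], -0.28], [1, [0.045, -0.12, 0], -0.42], [1, [0.06, -0.16, 0], -0.56], [1, [0.07, -0.2, 0], -0.7]]}}

```text
time: 4.9
tool_pos: [0.5051, -0.3141, 0.2291]
tool_rot: [0.639, 0.303, 0.639, -0.303]
contact_force: [0.4, 0.0, -1.7]
gripper_width: 0.388
```

>>> {"method": "play_rows", "body": {"motion": [[1, [0.01, -0.04, 0], -0.14], [1, [0.02, -0.08, 0], -0.28], [1, [0.027, -0.11, 0], -0.42], [1, [0.027, -0.13, -0.02], -0.56], [1, [0.027, -0.13, -0.06], -0.585]]}}

```text
time: 5.4
tool_pos: [0.5333, -0.4473, 0.1733]
tool_rot: [0.528, 0.474, 0.521, -0.475]
contact_force: [0.1, -1.0, -1.0]
gripper_width: 0.39
```

>>> {"method": "play_rows", "body": {"motion": [[1, [0, 0, -0.03], 0], [1, [0, 0, -0.06], 0], [1, [0, 0, -0.09], 0], [1, [0, 0, -0.1], 0]]}}

```text
time: 5.8
tool_pos: [0.5296, -0.4404, 0.0645]
tool_rot: [0.523, 0.473, 0.528, -0.473]
contact_force: [-0.6, 0.6, -1.6]
gripper_width: 0.395
```

```bash
python3 - <<'E'
from h import *
im,d,i=snap('wrist','w3')
s=state();print(s['tool_pos'],s['tool_rot'],s['contact_force'],s['gripper_width'])
f=snap('scene','s3');w=cloud(f[1],f[2]);hsv=cv2.cvtColor(f[0],cv2.COLOR_RGB2HSV).astype(int)
b=(hsv[...,0]>100)&(hsv[...,0]<125)&(hsv[...,1]>120)&(np.hypot(w[...,0]-.533,w[...,1]+.445)<.12)
P=w[b];P=P[np.isfinite(P).all(1)];print(len(P),cv2.minAreaRect(P[:,:2].astype(np.float32)),np.percentile(P[:,2],[1,50,99]))
E
```

```text
[ 0.52957327 -0.44047859  0.06444137] [ 0.52274175  0.47340354  0.52816034 -0.47294482] [-1.79354498  0.57176062 -2.41535509] 0.3915286195144539
104 ((0.5670754313468933, -0.43556997179985046), (0.0835551768541336, 0.02703813835978508), 6.452484607696533) [0.08271117 0.08809509 0.09262074]
```

View pics/w3.png

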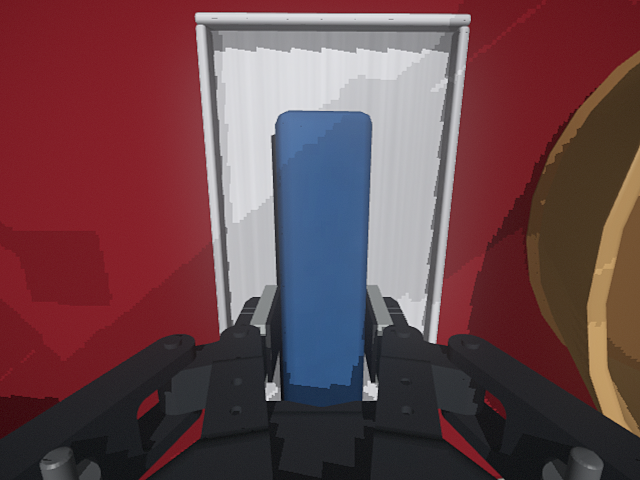

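View pics/s3.png

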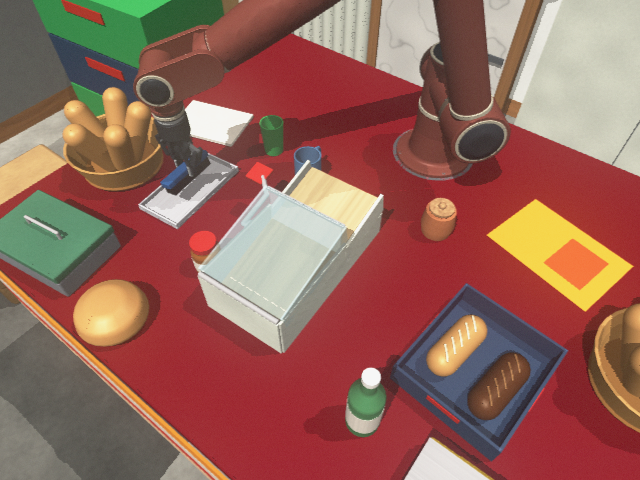

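The held brush sits aligned over the tray, inside its walls (tray edges at 215 and 440, brush 275–370 in the wrist view). I lower the last 4 cm.

>>> {"method": "play_rows", "body": {"motion": [[1, [0, -0.002, -0.02], 0], [1, [0, -0.002, -0.034], 0], [1, [0, -0.002, -0.039], 0], [1, [0, -0.002, -0.043], 0], [1, [0, -0.002, -0.043], 0]]}}

```text
time: 6.4
tool_pos: [0.5313, -0.4446, 0.0258]
tool_rot: [0.525, 0.473, 0.526, -0.473]
contact_force: [-0.7, 0.1, -1.4]
gripper_width: 0.391
```

>>> {"method": "play_rows", "body": {"motion": [[1, [0, 0, -0.002], 0], [1, [0, 0, -0.004], 0], [1, [0, 0, -0.004], 0]]}}

```text
time: 6.7
tool_pos: [0.5321, -0.4453, 0.0238]
tool_rot: [0.526, 0.473, 0.525, -0.473]
contact_force: [-0.6, 2.0, 4.4]
gripper_width: 0.392
```

>>> {"method": "play_rows", "body": {"motion": [[0.1, [0, 0, 0], 0], [-0.2, [0, 0, 0], 0], [-0.2, [0, 0, 0], 0], [-0.2, [0, 0, 0.03], 0], [-0.2, [0, 0, 0.07], 0]]}}

```text
time: 7.2
tool_pos: [0.5297, -0.443, 0.0893]
tool_rot: [0.523, 0.474, 0.528, -0.473]
contact_force: [-0.1, -1.2, 0.5]
gripper_width: 0.6
```

>>> {"method": "play_rows", "body": {"motion": [[-0.5, [0, 0, 0.05], 0], [-0.9, [0, 0.03, 0.09], 0.14], [-0.9, [-0.005, 0.07, 0.12], 0.28]]}}

```text
time: 7.5
tool_pos: [0.5273, -0.3763, 0.2162]
tool_rot: [0.589, 0.394, 0.585, -0.395]
contact_force: [0.6, 0.5, 0.2]
gripper_width: 0.954
```

```bash
python3 - <<'E'
from h import *
im,d,i=snap('wrist','w4')
s=state();print(s['tool_pos'],s['tool_rot'],s['contact_force'],s['gripper_width'])
f=snap('scene','s4');w=cloud(f[1],f[2]);hsv=cv2.cvtColor(f[0],cv2.COLOR_RGB2HSV).astype(int)
b=(hsv[...,0]>100)&(hsv[...,0]<125)&(hsv[...,1]>120)&(np.hypot(w[...,0]-.533,w[...,1]+.445)<.12)
P=w[b];P=P[np.isfinite(P).all(1)];print(len(P),cv2.minAreaRect(P[:,:2].astype(np.float32)),np.percentile(P[:,2],[1,50,99]))
cv2.imwrite('pics/s4z.png',cv2.resize(f[0][80:280,100:366],(798,600))[:,:,::-1])
E
```

```text
[ 0.52896258 -0.37137168  0.22175764] [ 0.59188938  0.3924866   0.58527175 -0.3912521 ] [4.70147291 1.15433506 3.36872787] 0.9484064948784942
170 ((0.5388453602790833, -0.43736380338668823), (0.14772315323352814, 0.02758113481104374), 7.518106937408447) [0.03978359 0.04464572 0.04778435]
```

View pics/s4z.png

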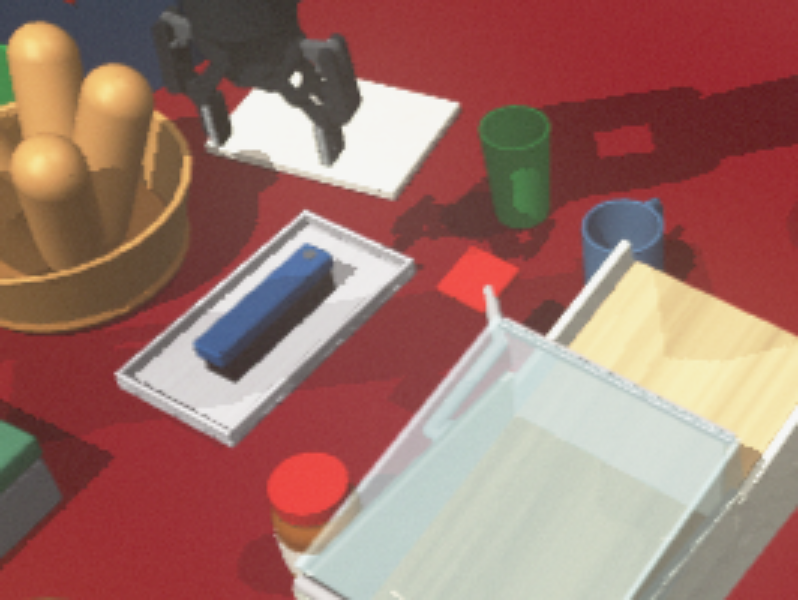

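The brush lies flat in the tray (top at 45 mm, inside the walls). Next, the loaf.

>>> {"method": "play_rows", "body": {"motion": [[-0.9, [0, 0.03, 0.03], 0.145], [-0.9, [0, 0.07, 0.04], 0.29], [-0.9, [0, 0.11, 0.04], 0.435], [-0.9, [0, 0.15, 0.04], 0.58], [-0.9, [0, 0.19, 0.04], 0.725]]}}

```text
time: 8.1
tool_pos: [0.5261, -0.1839, 0.2512]
tool_rot: [0.688, 0.16, 0.689, -0.16]
contact_force: [0.8, 0.1, -0.5]
gripper_width: 0.948
```

>>> {"method": "play_rows", "body": {"motion": [[-0.9, [0, 0.04, 0], 0.145], [-0.9, [0, 0.08, 0], 0.29], [-0.9, [0, 0.12, 0], 0.435], [-0.9, [0, 0.16, 0], 0.58], [-0.9, [0, 0.2, 0], 0.725]]}}

```text
time: 8.6
tool_pos: [0.5262, 0.0163, 0.2511]
tool_rot: [0.7, -0.094, 0.701, 0.094]
contact_force: [0.2, 0.1, -0.4]
gripper_width: 0.953
```

>>> {"method": "play_rows", "body": {"motion": [[-0.9, [0, 0.04, 0], 0.145], [-0.9, [0, 0.08, 0], 0.29], [-0.9, [0, 0.12, 0], 0.435], [-0.9, [0, 0.16, 0], 0.58], [-0.9, [0, 0.2, 0], 0.725]]}}

```text
time: 9.1
tool_pos: [0.5263, 0.2163, 0.2511]
tool_rot: [0.621, -0.337, 0.622, 0.337]
contact_force: [0.3, -0.6, -0.1]
gripper_width: 0.953
```

```bash
python3 - <<'E'
from h import *
from scipy.spatial.transform import Rotation as R
s=state();q=s['tool_rot'];M=R.from_quat([q[1],q[2],q[3],q[0]]).as_matrix();print('jaw yaw',np.arctan2(M[1,2],M[0,2]),s['tool_pos'],s['joint_pos'])
E
```

```text
jaw yaw 0.9928977040585382 [0.52633193 0.2162844  0.25105296] [ 2.59306131e-01 -9.05965131e-02  1.72139066e+00 -3.69632893e-04
  1.51184888e+00 -7.33569382e-01]
```

>>> {"method": "play_rows", "body": {"motion": [[-0.9, [0.002, 0.04, 0], 0.14], [-0.9, [0.004, 0.08, 0], 0.28], [-0.9, [0.006, 0.128, -0.02], 0.423], [-0.9, [0.006, 0.128, -0.06], 0.423], [-0.9, [0.006, 0.128, -0.08], 0.423]]}}

```text
time: 9.6
tool_pos: [0.5308, 0.3435, 0.1672]
tool_rot: [0.536, -0.459, 0.54, 0.459]
contact_force: [0.3, -1.2, -0.8]
gripper_width: 0.947
```

```bash
python3 - <<'E'
from h import *
from scipy.spatial.transform import Rotation as R
im,d,i=snap('wrist','w5'); w=cloud(d,i)
s=state();q=s['tool_rot'];M=R.from_quat([q[1],q[2],q[3],q[0]]).as_matrix();print('jaw yaw',np.arctan2(M[1,2],M[0,2]),s['tool_pos'])
hsv=cv2.cvtColor(im,cv2.COLOR_RGB2HSV).astype(int);H,S=hsv[...,0],hsv[...,1]
b=(H>8)&(H<28)&(S>60)&(w[...,2]>.02)&(w[...,2]<.085)&(np.hypot(w[...,0]-.5325,w[...,1]-.345)<.1)&(w[...,1]<.40+-.16*(w[...,0]-.53))
P=w[b];P=P[np.isfinite(P).all(1)];print(len(P),cv2.minAreaRect(P[:,:2].astype(np.float32)),np.percentile(P[:,2],[1,50,99]))
print(nets.landmark_of('wrist','loaf_center')[:1])
E
```

```text
jaw yaw 1.4115823966050847 [0.52924047 0.34199787 0.1635648 ]
12410 ((0.5248411893844604, 0.3415573239326477), (0.062197230756282806, 0.155812069773674), 81.0188980102539) [0.04236727 0.06027088 0.06687766]
[{'at': [0.5282, 0.345, 0.0344], 'score': 0.61}]
```

View pics/w5.png

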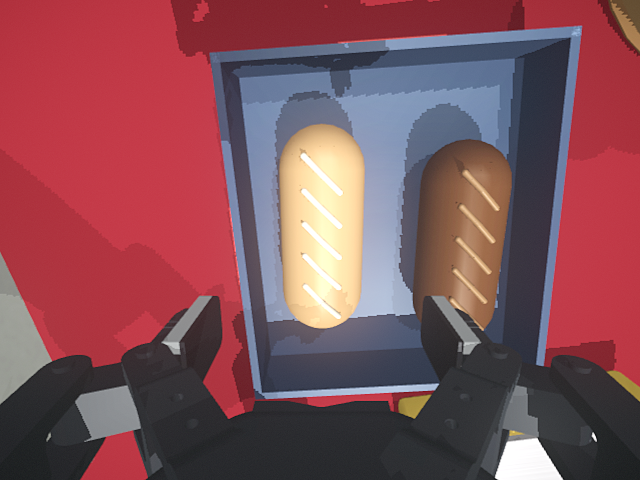

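The wrist view shows the pale loaf (322, 225) centred between the fingers and aligned with them, with about 40 mm to the dark loaf. I narrow the jaws a little and descend.

>>> {"method": "play_rows", "body": {"motion": [[-0.82, [0, 0, -0.04], 0], [-0.82, [0, 0, -0.08], 0], [-0.82, [0, 0, -0.11], 0], [-0.82, [0, 0, -0.125], 0], [-0.82, [0, 0, -0.125], 0]]}}

```text
time: 10.2
tool_pos: [0.5317, 0.3421, 0.0454]
tool_rot: [0.537, -0.458, 0.54, 0.459]
contact_force: [0.4, -0.7, -0.6]
gripper_width: 0.909
```

>>> {"method": "play_rows", "body": {"motion": [[-0.82, [-0.001, 0, -0.015], 0], [-0.82, [-0.001, 0, -0.033], 0], [-0.82, [-0.001, 0, -0.033], 0], [-0.3, [-0.001, 0, -0.033], 0], [1, [-0.001, 0, -0.033], 0]]}}

```text
time: 10.7
tool_pos: [0.532, 0.3433, 0.0148]
tool_rot: [0.539, -0.459, 0.538, 0.458]
contact_force: [0.1, -1.0, -2.9]
gripper_width: 0.735
```

>>> {"method": "play_rows", "body": {"motion": [[1, [0, 0, 0], 0], [1, [0, 0, 0], 0], [1, [0, 0, 0], 0], [1, [0, 0, 0], 0]]}}

```text
time: 11.1
tool_pos: [0.5317, 0.3431, 0.0144]
tool_rot: [0.538, -0.459, 0.538, 0.458]
contact_force: [0.4, 1.4, -1.0]
gripper_width: 0.731
```

>>> {"method": "play_rows", "body": {"motion": [[1, [0, 0, 0.015], 0], [1, [0, 0, 0.05], 0], [1, [0, 0, 0.09], 0], [1, [0, 0, 0.14], 0], [1, [0, 0, 0.19], 0]]}}

```text
time: 11.6
tool_pos: [0.5307, 0.3426, 0.206]
tool_rot: [0.538, -0.458, 0.539, 0.459]
contact_force: [1.8, 0.7, -3.1]
gripper_width: 0.729
```

```bash
python3 - <<'E'
from h import *
im,d,i=snap('wrist','w6')
s=state();print(s['tool_pos'],s['contact_force'],s['gripper_width'])
E
```

```text
[0.53520642 0.34497777 0.2182635 ] [3.40631296 2.02815964 5.8684898 ] 0.7291067684069623
```

View pics/w6.png

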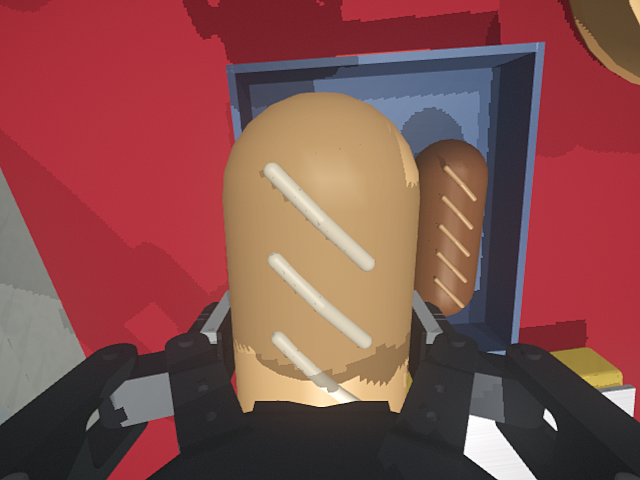

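>>> {"method": "play_rows", "body": {"motion": [[1, [-0.005, -0.03, 0.02], -0.13], [1, [-0.015, -0.07, 0.03], -0.27], [1, [-0.025, -0.11, 0.03], -0.41], [1, [-0.035, -0.15, 0.03], -0.55], [1, [-0.045, -0.19, 0.03], -0.69]]}}

```text
time: 12.15
tool_pos: [0.4856, 0.1516, 0.2346]
tool_rot: [0.662, -0.248, 0.662, 0.248]
contact_force: [0.5, -0.0, -2.9]
gripper_width: 0.734
```

>>> {"method": "play_rows", "body": {"motion": [[1, [-0.01, -0.04, 0], -0.14], [1, [-0.02, -0.08, 0], -0.28], [1, [-0.03, -0.12, 0], -0.42], [1, [-0.04, -0.16, 0], -0.56], [1, [-0.045, -0.2, 0], -0.671]]}}

```text
time: 12.65
tool_pos: [0.4404, -0.0482, 0.2346]
tool_rot: [0.707, -0.016, 0.707, 0.016]
contact_force: [0.6, -0.4, -3.5]
gripper_width: 0.738
```

```bash
python3 - <<'E'
from h import *
from scipy.spatial.transform import Rotation as R
im,d,i=snap('wrist','w7')
for k in range(2):
  s=state();q=s['tool_rot'];M=R.from_quat([q[1],q[2],q[3],q[0]]).as_matrix();print('jaw yaw',np.arctan2(M[1,2],M[0,2]),s['tool_pos'],s['contact_force'],s['gripper_width']); cams.grab_frame('side')
E
```

```text
jaw yaw 0.03703510816562103 [ 0.44000943 -0.05358992  0.23467745] [-0.38744139 -5.16507943 -2.89749345] 0.7296215841134125
jaw yaw 0.04234725753609548 [ 0.44061784 -0.05066189  0.23466761] [ 0.38750489  0.42093993 -4.53555272] 0.7349737487201337
```

View pics/w7.png

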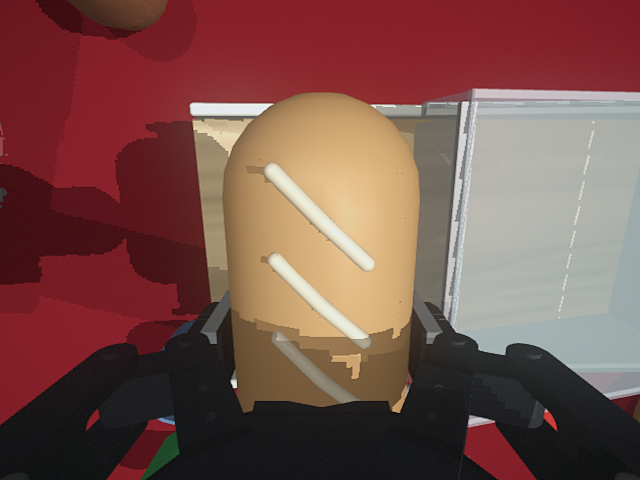

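>>> {"method": "play_rows", "body": {"motion": [[1, [0, -0.012, -0.03], 0.015], [1, [0, -0.012, -0.07], 0.015], [1, [0, -0.012, -0.1], 0.015], [1, [0, -0.012, -0.115], 0.015], [1, [0, -0.012, -0.12], 0.015]]}}

```text
time: 13.3
tool_pos: [0.4399, -0.0574, 0.1117]
tool_rot: [0.705, -0.023, 0.708, 0.024]
contact_force: [0.5, 0.5, -2.9]
gripper_width: 0.732
```

>>> {"method": "play_rows", "body": {"motion": [[1, [0, 0, -0.003], 0], [1, [0, 0, -0.006], 0], [1, [0, 0, -0.008], 0], [1, [0, 0, -0.008], 0]]}}

```text
time: 13.7
tool_pos: [0.442, -0.059, 0.1068]
tool_rot: [0.707, -0.023, 0.706, 0.023]
contact_force: [-0.9, -0.1, -3.5]
gripper_width: 0.733
```

>>> {"method": "play_rows", "body": {"motion": [[1, [0, 0, -0.002], 0], [1, [0, 0, -0.003], 0], [1, [0, 0, -0.003], 0]]}}

```text
time: 14.0
tool_pos: [0.4415, -0.059, 0.1031]
tool_rot: [0.707, -0.023, 0.707, 0.023]
contact_force: [-0.4, -0.1, -3.8]
gripper_width: 0.729
```

>>> {"method": "play_rows", "body": {"motion": [[1, [0, 0, -0.002], 0], [1, [0, 0, -0.003], 0], [1, [0, 0, -0.003], 0]]}}

```text
time: 14.3
tool_pos: [0.4426, -0.0592, 0.1026]
tool_rot: [0.707, -0.023, 0.706, 0.023]
contact_force: [-3.4, 1.5, 7.7]
gripper_width: 0.733
```

```bash
python3 - <<'E'
from h import *
f=snap('side','sd8');cv2.imwrite('pics/sd8z.png',cv2.resize(f[0][160:320,220:433],(798,600))[:,:,::-1])
print(state()['contact_force'],state()['tool_pos'])
E
```

```text
[-3.33916571  1.78374237  7.5704367 ] [ 0.44263365 -0.05921594  0.10257877]
```

View pics/sd8z.png

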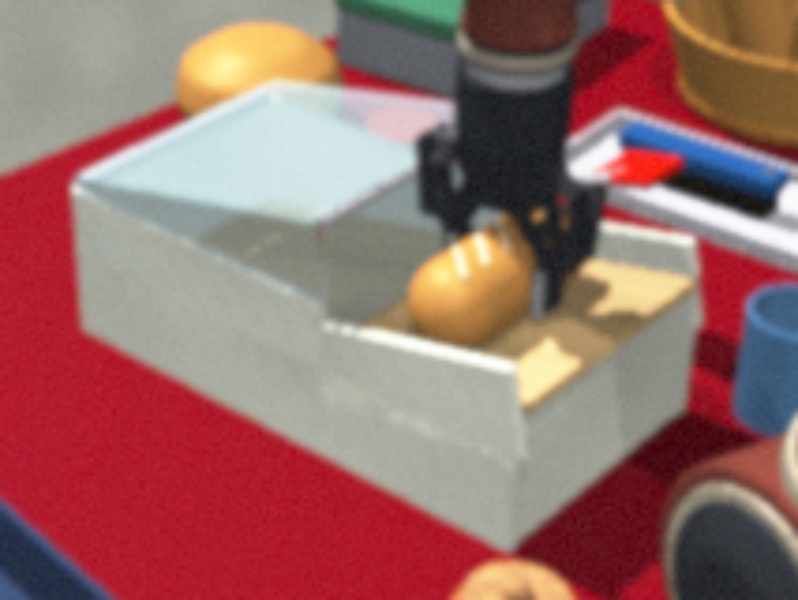

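The loaf touches the apron (side view, loaf at (465,285), clear of the hood). I open gently and rise.

>>> {"method": "play_rows", "body": {"motion": [[-0.5, [0, 0, 0.001], 0], [-0.55, [0, 0, 0.001], 0], [-0.6, [0, 0, 0.001], 0], [-0.7, [0, 0, 0.001], 0], [-0.8, [0, 0, 0.001], 0]]}}

```text
time: 14.85
tool_pos: [0.4415, -0.059, 0.101]
tool_rot: [0.707, -0.023, 0.707, 0.023]
contact_force: [-0.3, 0.6, -0.4]
gripper_width: 0.902
```

>>> {"method": "play_rows", "body": {"motion": [[-0.85, [0, 0, 0.0], 0], [-0.85, [0, 0, 0.01], 0], [-0.85, [0, 0, 0.025], 0], [-0.85, [0, 0, 0.045], 0], [-0.85, [0, 0, 0.07], 0]]}}

```text
time: 15.35
tool_pos: [0.4408, -0.0588, 0.1716]
tool_rot: [0.706, -0.023, 0.707, 0.023]
contact_force: [-0.6, 0.9, 0.2]
gripper_width: 0.923
```

>>> {"method": "play_rows", "body": {"motion": [[-0.85, [0, 0, 0.04], 0], [-0.85, [0, 0, 0.08], 0], [-0.85, [0, 0, 0.09], 0]]}}

```text
time: 15.65
tool_pos: [0.4435, -0.0596, 0.2677]
tool_rot: [0.71, -0.024, 0.704, 0.022]
contact_force: [0.5, 0.0, 0.1]
gripper_width: 0.926
```

```bash
python3 - <<'E'
from h import *
snap('wrist','w9')
f=snap('side','sd9');cv2.imwrite('pics/sd9z.png',cv2.resize(f[0][160:320,220:433],(798,600))[:,:,::-1])
s=state();print(s['contact_force'],s['tool_pos'],s['time'])
E
```

```text
[ 0.86971783  0.78014216 -0.3946166 ] [ 0.4425923  -0.05928024  0.26420162] 15.75
```

View pics/sd9z.png

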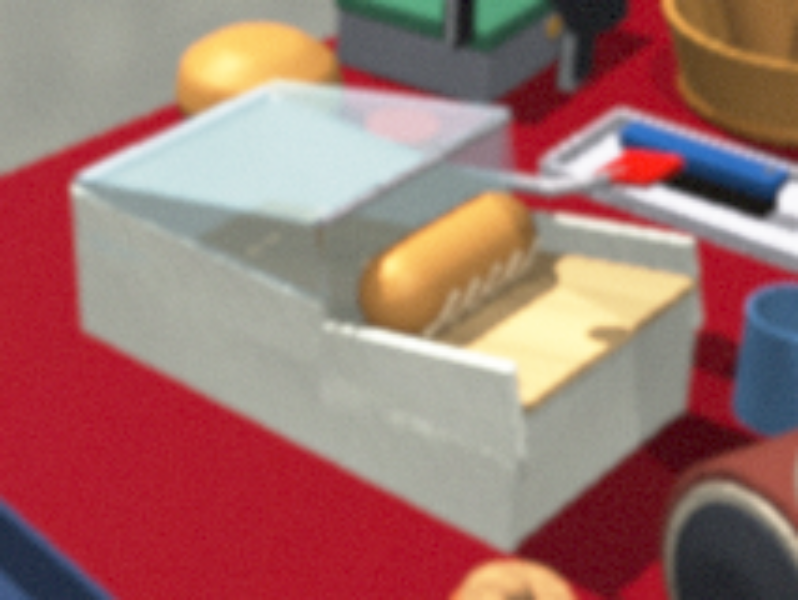

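View pics/w9.png

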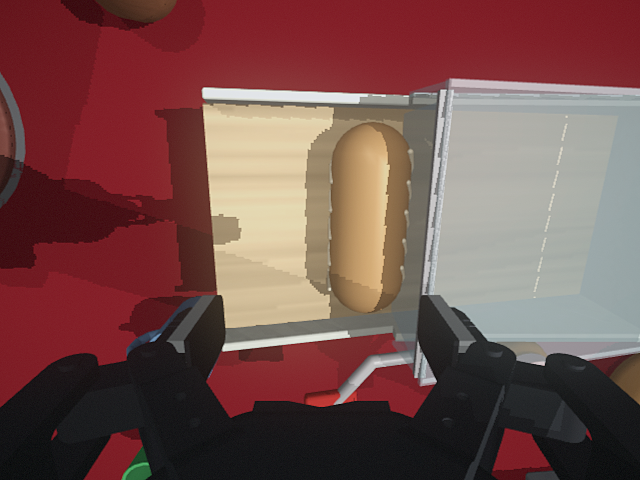

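The loaf rests evenly across the apron against the shut hood (wrist view 330–410, 122–312; hood strip at ~430). Now the lever.

>>> {"method": "play_rows", "body": {"motion": [[0, [0.005, -0.045, 0], 0], [1, [0.012, -0.09, 0], 0], [1, [0.018, -0.135, 0], 0], [1, [0.025, -0.18, -0.02], 0], [1, [0.025, -0.18, -0.06], 0]]}}

```text
time: 16.25
tool_pos: [0.4675, -0.244, 0.2019]
tool_rot: [0.708, -0.023, 0.706, 0.02]
contact_force: [0.0, -0.4, -0.6]
gripper_width: 0.063
```

>>> {"method": "play_rows", "body": {"motion": [[1, [0, 0, -0.02], 0], [1, [0, 0, -0.04], 0], [1, [0, 0, -0.04], 0]]}}

```text
time: 16.55
tool_pos: [0.4632, -0.2369, 0.1551]
tool_rot: [0.704, -0.02, 0.71, 0.025]
contact_force: [0.1, 0.3, -0.7]
gripper_width: -0.001
```

```bash
python3 - <<'E'
from h import *
f=snap('side','sd10');cv2.imwrite('pics/sd10z.png',cv2.resize(f[0][120:280,300:513],(798,600))[:,:,::-1])
f=snap('scene','sc10')
w=cloud(f[1],f[2])
s=state();print(s['contact_force'],s['tool_pos'],s['gripper_width'],s['time'],s['joint_pos'])
print(nets.landmark_of('scene','paddle')[:1])
E
```

```text
[-0.73850763 -0.02302532  0.71200607] [ 0.46565533 -0.23830418  0.15970811] -0.0004562148813664133 16.65 [-6.15334075e-01 -1.35587630e-01  1.91732529e+00 -1.36249083e-05
  1.36308949e+00 -6.80393176e-01]
[{'at': [0.469, -0.2375, 0.1326], 'score': 0.75}]
```

View pics/sd10z.png

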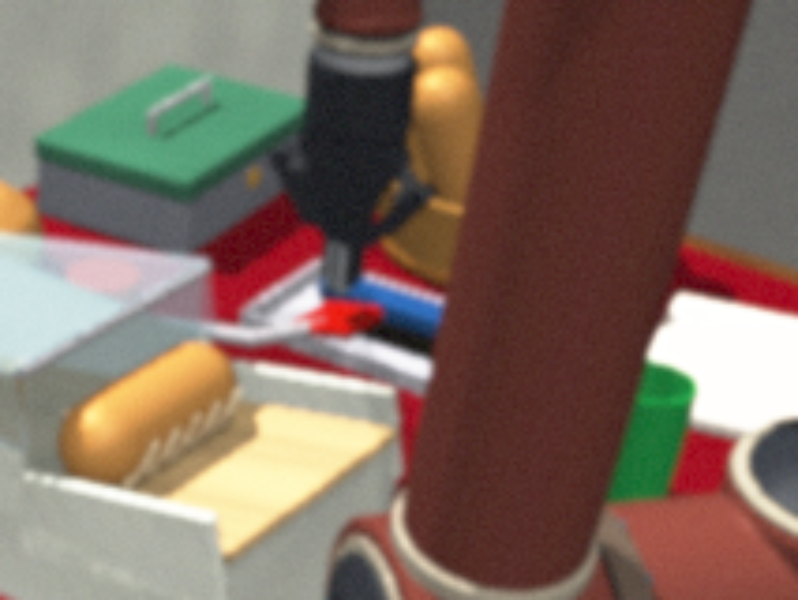

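View pics/sc10.png

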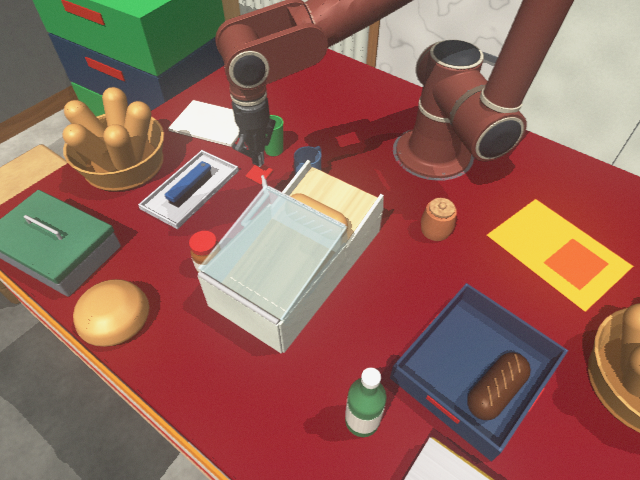

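The shut tips stand about 27 mm above the paddle centre (258,172 in scene). I press down.

>>> {"method": "play_rows", "body": {"motion": [[1, [0.002, 0, -0.015], 0], [1, [0.002, 0, -0.025], 0], [1, [0.002, 0, -0.035], 0], [1, [0.002, 0, -0.045], 0], [1, [0.002, 0, -0.055], 0]]}}

```text
time: 17.2
tool_pos: [0.4683, -0.2395, 0.1066]
tool_rot: [0.706, -0.024, 0.707, 0.023]
contact_force: [-4.9, 0.2, 6.4]
gripper_width: -0.002
```

>>> {"method": "play_rows", "body": {"motion": [[1, [0, 0, -0.008], 0], [1, [0, 0, -0.016], 0], [1, [0, 0, -0.022], 0], [1, [0, 0, -0.024], 0]]}}

```text
time: 17.6
tool_pos: [0.4692, -0.2393, 0.0823]
tool_rot: [0.707, -0.023, 0.706, 0.023]
contact_force: [-0.1, 0.9, 6.5]
gripper_width: -0.005
```

```bash
python3 - <<'E'
from h import *
f=snap('side','sd11');cv2.imwrite('pics/sd11z.png',cv2.resize(f[0][120:320,220:486],(798,600))[:,:,::-1])
s=state();print(s['contact_force'],s['tool_pos'],s['gripper_width'],s['time'])
E
```

```text
[ 1.03936142 -0.85312043  5.56051175] [ 0.4691729  -0.2393118   0.08231733] -0.0013889344879180426 17.65
```

View pics/sd11z.png

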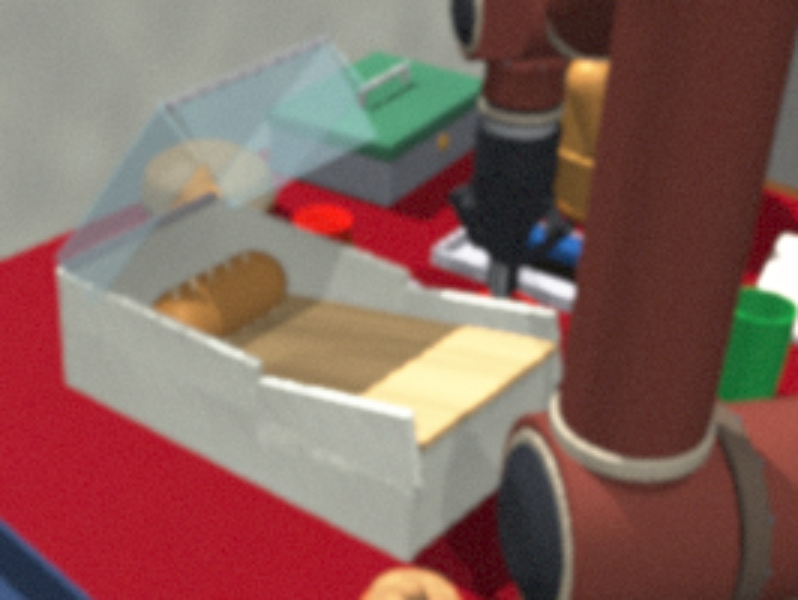

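The hood is well raised and the loaf is rolling to the rear. I hold.

>>> {"method": "play_rows", "body": {"motion": [[1, [0, 0, -0.002], 0], [1, [0, 0, -0.002], 0], [1, [0, 0, -0.002], 0], [1, [0, 0, -0.002], 0], [1, [0, 0, -0.002], 0]]}}

```text
time: 18.15
tool_pos: [0.4693, -0.2393, 0.0811]
tool_rot: [0.707, -0.023, 0.706, 0.023]
contact_force: [1.0, -0.4, 5.5]
gripper_width: -0.0
```

>>> {"method": "play_rows", "body": {"motion": [[1, [0, 0, 0], 0], [1, [0, 0, 0], 0], [1, [0, 0, 0], 0], [1, [0, 0, 0], 0], [1, [0, 0, 0], 0]]}}

```text
time: 18.65
tool_pos: [0.4693, -0.2393, 0.0811]
tool_rot: [0.707, -0.023, 0.706, 0.023]
contact_force: [0.4, 0.2, 4.6]
gripper_width: 0.003
```

```bash
python3 - <<'E'
from h import *
f=snap('scene','sc12');cv2.imwrite('pics/sc12z.png',cv2.resize(f[0][120:360,140:460],(800,600))[:,:,::-1])
s=state();print(s['contact_force'],s['tool_pos'],s['gripper_width'],s['time'])
E
```

```text
[ 1.66986666 -0.39687886  5.48905204] [ 0.46928632 -0.23927856  0.08105036] -2.3538300156573716e-05 18.7
```

View pics/sc12z.png

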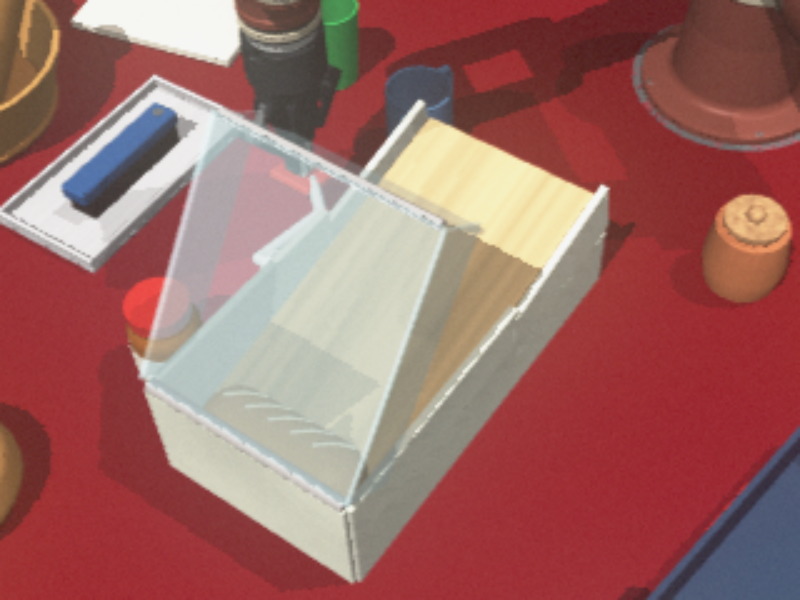

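The loaf lies at the rear wall (290,420 in the crop). I hold for a further 1.5 s with the hood up.

>>> {"method": "play_rows", "body": {"motion": [[1, [0, 0, 0], 0], [1, [0, 0, 0], 0], [1, [0, 0, 0], 0], [1, [0, 0, 0], 0], [1, [0, 0, 0], 0]]}}

```text
time: 19.2
tool_pos: [0.4693, -0.2393, 0.0811]
tool_rot: [0.707, -0.023, 0.706, 0.023]
contact_force: [0.2, -0.2, 5.0]
gripper_width: 0.001
```

>>> {"method": "play_rows", "body": {"motion": [[1, [0, 0, 0], 0], [1, [0, 0, 0], 0], [1, [0, 0, 0], 0], [1, [0, 0, 0], 0], [1, [0, 0, 0], 0]]}}

```text
time: 19.7
tool_pos: [0.4693, -0.2393, 0.0811]
tool_rot: [0.707, -0.023, 0.706, 0.023]
contact_force: [1.0, -0.2, 5.6]
gripper_width: -0.002
```

>>> {"method": "play_rows", "body": {"motion": [[1, [0, 0, 0], 0], [1, [0, 0, 0], 0], [1, [0, 0, 0], 0], [1, [0, 0, 0], 0], [1, [0, 0, 0], 0]]}}

```text
time: 20.2
tool_pos: [0.4693, -0.2393, 0.0811]
tool_rot: [0.707, -0.023, 0.706, 0.023]
contact_force: [0.3, -0.3, 4.8]
gripper_width: -0.001
```

>>> {"method": "play_rows", "body": {"motion": [[1, [0, 0, 0.001], 0], [1, [0, 0, 0.003], 0], [1, [0, 0, 0.005], 0], [1, [0, 0, 0.007], 0], [1, [0, 0, 0.009], 0]]}}

```text
time: 20.7
tool_pos: [0.4684, -0.2393, 0.0896]
tool_rot: [0.707, -0.023, 0.707, 0.023]
contact_force: [-0.5, -0.8, 5.4]
gripper_width: 0.0
```

>>> {"method": "play_rows", "body": {"motion": [[1, [0, 0, 0.002], 0], [1, [0, 0, 0.004], 0], [1, [0, 0, 0.006], 0], [1, [0, 0, 0.008], 0], [1, [0, 0, 0.01], 0]]}}

```text
time: 21.2
tool_pos: [0.4679, -0.2393, 0.0994]
tool_rot: [0.706, -0.023, 0.707, 0.023]
contact_force: [-1.7, -0.5, 5.3]
gripper_width: -0.004
```

>>> {"method": "play_rows", "body": {"motion": [[1, [0, 0, 0.002], 0], [1, [0, 0, 0.004], 0], [1, [0, 0, 0.006], 0], [1, [0, 0, 0.008], 0], [1, [0, 0, 0.01], 0]]}}

```text
time: 21.7
tool_pos: [0.4683, -0.2393, 0.1096]
tool_rot: [0.706, -0.023, 0.707, 0.023]
contact_force: [-0.4, -1.0, 5.6]
gripper_width: -0.002
```

>>> {"method": "play_rows", "body": {"motion": [[1, [0, 0, 0.0015], 0], [1, [0, 0, 0.003], 0], [1, [0, 0, 0.0045], 0], [1, [0, 0, 0.006], 0], [1, [0, 0, 0.0075], 0]]}}

```text
time: 22.2
tool_pos: [0.469, -0.2393, 0.1174]
tool_rot: [0.707, -0.023, 0.706, 0.023]
contact_force: [2.3, -0.3, 4.0]
gripper_width: 0.005
```

>>> {"method": "play_rows", "body": {"motion": [[1, [0, 0, 0.001], 0], [1, [0, 0, 0.002], 0], [1, [0, 0, 0.003], 0], [1, [0, 0, 0.004], 0], [1, [0, 0, 0.005], 0]]}}

```text
time: 22.7
tool_pos: [0.4696, -0.2392, 0.1226]
tool_rot: [0.708, -0.023, 0.706, 0.023]
contact_force: [4.6, -0.4, 3.9]
gripper_width: -0.003
```

>>> {"method": "play_rows", "body": {"motion": [[1, [0, 0, 0.001], 0], [1, [0, 0, 0.002], 0], [1, [0, 0, 0.003], 0], [1, [0, 0, 0.004], 0], [1, [0, 0, 0.005], 0]]}}

```text
time: 23.2
tool_pos: [0.4686, -0.2389, 0.1267]
tool_rot: [0.707, -0.023, 0.707, 0.023]
contact_force: [4.9, -0.7, 4.5]
gripper_width: 0.003
```

>>> {"method": "play_rows", "body": {"motion": [[1, [0, 0, 0.001], 0], [1, [0, 0, 0.002], 0], [1, [0, 0, 0.003], 0], [1, [0, 0, 0.004], 0], [1, [0, 0, 0.005], 0]]}}

```text
time: 23.7
tool_pos: [0.4685, -0.2388, 0.1317]
tool_rot: [0.707, -0.023, 0.707, 0.023]
contact_force: [5.5, 1.0, 5.2]
gripper_width: 0.001
```

>>> {"method": "play_rows", "body": {"motion": [[1, [0, 0, 0.001], 0], [1, [0, 0, 0.002], 0], [1, [0, 0, 0.003], 0], [1, [0, 0, 0.004], 0], [1, [0, 0, 0.005], 0]]}}

```text
time: 24.2
tool_pos: [0.4673, -0.2385, 0.1354]
tool_rot: [0.706, -0.022, 0.708, 0.023]
contact_force: [0.5, 0.1, 0.2]
gripper_width: 0.001
```

>>> {"method": "play_rows", "body": {"motion": [[1, [0, 0, 0.001], 0], [1, [0, 0, 0.002], 0], [1, [0, 0, 0.003], 0], [1, [0, 0, 0.004], 0], [1, [0, 0, 0.005], 0]]}}

```text
time: 24.7
tool_pos: [0.4686, -0.239, 0.1418]
tool_rot: [0.707, -0.023, 0.707, 0.023]
contact_force: [0.3, 0.0, -0.4]
gripper_width: -0.002
```

>>> {"method": "play_rows", "body": {"motion": [[1, [0, 0, 0.02], 0], [1, [0, 0, 0.06], 0], [1, [0, -0.02, 0.1], 0], [1, [0, -0.04, 0.12], 0]]}}

```text
time: 25.1
tool_pos: [0.4697, -0.28, 0.2664]
tool_rot: [0.708, -0.025, 0.705, 0.022]
contact_force: [0.9, -0.6, 0.5]
gripper_width: -0.003
```

```bash
python3 - <<'E'
from h import *
f=snap('scene','sc14');g=snap('side','sd14');cv2.imwrite('pics/sd14z.png',cv2.resize(g[0][120:320,220:486],(798,600))[:,:,::-1])
w0=cloud(np.load('pics/scene0.npz')['d'],f[2]);w=cloud(f[1],f[2])
s=state();print(s['contact_force'],s['tool_pos'],s['time'])
print(nets.landmark_of('scene','paddle')[:1]);
for n in ['dark_loaf_center','jam_jar_mid','bottle_mid','mug_mid','tumbler_mid']: print(n,nets.landmark_of('scene',n)[:1])
E
```

```text
[-0.66114114  0.21676185  0.18249345] [ 0.46998339 -0.28177705  0.26657303] 25.2
[{'at': [0.4708, -0.2386, 0.1329], 'score': 0.78}]
dark_loaf_center [{'at': [0.5605, 0.4463, 0.0369], 'score': 0.9}]
jam_jar_mid [{'at': [0.6745, -0.2227, 0.0512], 'score': 0.89}]
bottle_mid [{'at': [0.7625, 0.2728, 0.1056], 'score': 0.92}]
mug_mid [{'at': [0.3044, -0.2215, 0.0447], 'score': 0.95}]
tumbler_mid [{'at': [0.275, -0.3741, 0.0493], 'score': 0.59}]
```

View pics/sc14.png

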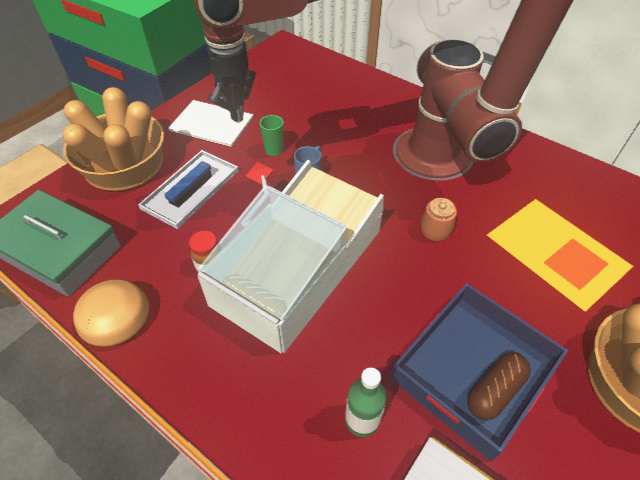

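View pics/sd14z.png

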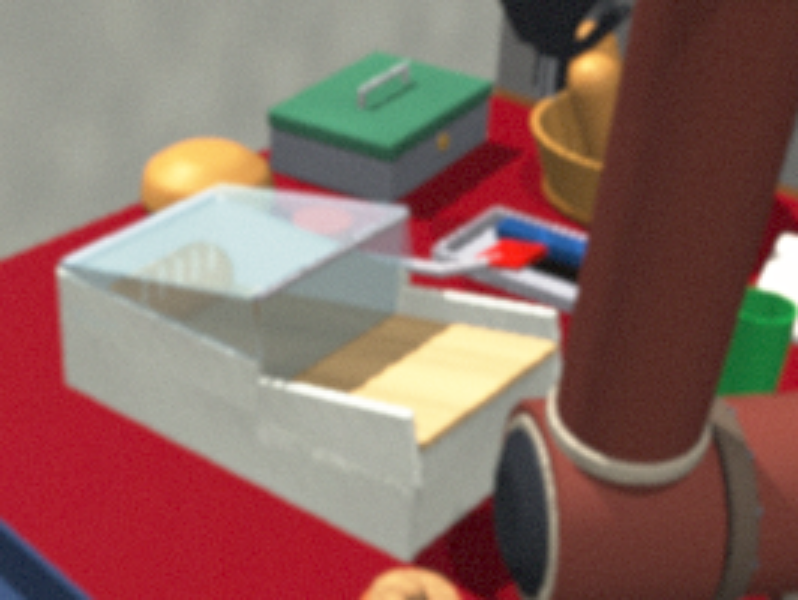

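The hood is shut with the loaf at the back (scene 258,290), the brush is in the tray (188,184), the other items have not moved, and the robot is clear.

```bash
python3 -c "
from h import *
print(workorder.job_done())"
```

```text
the job is handed in; nothing more can be done
None
```

The job is handed in at about 25 s on the robot's clock, with every step done in the order asked.

- **Brush:** it lies flat in the aluminium tray, with its top at 45 mm and inside the walls.
- **Pale loaf:** it was laid across the apron, released, and rolled to rest against the shut hood. With the lever pressed it rolled in to the rear wall.
- **Lever and hood:** the lever was down about 2.5 s, at least 1.5 s of it after a picture showed the loaf at the rear wall. The paddle was pressed about 51 of its 54 mm, so the hood was nearly but not quite fully raised. I let the lever up over about 4 s, and contact ended with the paddle back at its rest height.
- **Last checks:** the final pictures show the hood shut, the loaf inside at the back and the gripper touching nothing. The dark loaf, jam jar, bottle, mug and tumbler are within about 5 mm of where they started, which is the measuring error.
- **Forces:** the highest contact force I saw reported was about 9 N. No check failed.

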